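Put the levelling shims away in the tote at the back of the bay

TASK

The grey tote stands too deep under the slatted shelf for a hand: take the pull hook from its rubber mat, drop its blade inside the tote's front lip, and drag the tote forward along its tray until it is wholly clear of the shelf above. Pick all the slotted steel shims up off the bench and lay them in the tote, then push the loaded tote all the way back (the hook's blade reaches in under the shelf) and leave the hook standing on its mat. Do not disturb the oil can or the screw jar.

Things in the scene. Friction and masses are not known exactly. Their poses are not given: they have to be found in the camera images.
- bay: fixed pull-out bay of grey sheet metal: a tray on the bench, 410 mm long (its x), 212 mm wide, 6 mm thick, its back half roofed by a slatted steel shelf. Origin on the bench under the middle of the shelf; x to the back, -x to the open front, z up. Side rails 24 mm high, inner faces 182 mm apart, along the whole tray (x = -300 to +110 mm)
- shelf_edge (a point): middle of the front lower edge of the slatted shelf, at x = -110 mm of the bay, 150 mm above the bench. The shelf and its corner posts span x = -110 to +110 mm, full width; shelf top at 162 mm, and an insert case on its back half rises to 184 mm. Too low for a gripper to reach in under it
- front_stop (a point): top of the inner face of the low stop at the tray's front end, at x = -294 mm of the bay, 16 mm above the bench
- back_stop (a point): middle of the inner face of the back stop, at x = +100 mm of the bay
- tote: loose grey plastic tote, open at the top, 140 mm long (its x), 170 mm wide, 55 mm high, walls and floor 4 mm, rim turned out by 3 mm. Origin at the centre of its underside, x to the back, z up. It slides on the tray with 6 mm play to each rail; about 350 g. Origin at x = +27 mm of the bay: against the back stop; beyond -183 mm: clear of the shelf; -221 mm: against the front stop
- tote_lip (a point): middle of the top of the tote's front rim (the rim is 7 mm thick, the wall 4 mm)
- mat: fixed black rubber mat for the hook, 300 mm (its x) by 120 mm (y), 3 mm thick; origin at the centre of its underside, z up. A low heap of paper covers the bench beyond it to the right (y under -0.37 m, x over 0.42 m)
- hook_grip (a point): centre of the wooden handle of the pull hook: 110 mm long (x), 18 mm wide (y, grip across it), 22 mm high; x runs along the shaft to the blade, z up. The hook stands on the lower edges of its blade and of a foot plate (50 mm wide, at x = -56 mm, its top 12 mm above this point), so this point is 40 mm above what it stands on. 160 g, centre of mass about 27 mm ahead
- hook_tip (a point): middle of the lower edge of the hook's blade, 197 mm ahead of and 40 mm below the handle's centre. The blade is an upright plate 50 mm wide (y), 5 mm thick (x), 47 mm high, hanging from the front end of a round shaft of 9 mm diameter; shaft's underside 35 mm above this edge
- shim0_mid (a point): slotted steel levelling shim, a flat U-shaped plate 60 mm long (its x), 40 mm wide (y), 6 mm thick (z up), 80 g; a 14 mm slot runs from its +x end nearly to its middle; gripped across its 40 mm width. The point is its centre, half-way up. Two to four of the five shims are there
- shim1_mid (a point): slotted steel levelling shim, a flat U-shaped plate 60 mm long (its x), 40 mm wide (y), 6 mm thick (z up), 80 g; a 14 mm slot runs from its +x end nearly to its middle; gripped across its 40 mm width. The point is its centre, half-way up. Two to four of the five shims are there
- shim2_mid (a point): slotted steel levelling shim, a flat U-shaped plate 60 mm long (its x), 40 mm wide (y), 6 mm thick (z up), 80 g; a 14 mm slot runs from its +x end nearly to its middle; gripped across its 40 mm width. The point is its centre, half-way up. Two to four of the five shims are there
- shim3_mid (a point): slotted steel levelling shim, a flat U-shaped plate 60 mm long (its x), 40 mm wide (y), 6 mm thick (z up), 80 g; a 14 mm slot runs from its +x end nearly to its middle; gripped across its 40 mm width. The point is its centre, half-way up. Two to four of the five shims are there
- shim4_mid (a point): slotted steel levelling shim, a flat U-shaped plate 60 mm long (its x), 40 mm wide (y), 6 mm thick (z up), 80 g; a 14 mm slot runs from its +x end nearly to its middle; gripped across its 40 mm width. The point is its centre, half-way up. Two to four of the five shims are there
- can: red oil can with a spout, 62x82x184 mm, loose bystander; origin under its centre
- jar: screw jar with a lid, 51 mm across, 64 mm high, loose bystander; origin under its centre
There are look-alikes about, which are no part of the job. Leave any orange or yellow look-alike of the part that bears shim3_mid alone.

How it is judged (in metres and radians):
On the way, in this order (a step that is already met when the one before it is completed fails the run):
1. the hook's blade is inside the tote's front lip while the tote is still under the shelf (x of hook_tip in the frame of tote between -0.068 and 0 m and y of hook_tip in the frame of tote between -0.07 and 0.07 m and z of hook_tip in the frame of tote between 0 and 0.05 m and x of tote in the frame of bay above -0.03 m), for 0.1 s.
2. the tote has been dragged forward clear of the shelf (x of tote in the frame of bay below -0.182 m), for 0.2 s.
3. all the shims are in the tote while it is out (x of shim0_mid in the frame of tote between -0.066 and 0.066 m and y of shim0_mid in the frame of tote between -0.081 and 0.081 m and z of shim0_mid in the frame of tote between 0 and 0.045 m and x of shim1_mid in the frame of tote between -0.066 and 0.066 m and y of shim1_mid in the frame of tote between -0.081 and 0.081 m and z of shim1_mid in the frame of tote between 0 and 0.045 m and x of shim2_mid in the frame of tote between -0.066 and 0.066 m and y of shim2_mid in the frame of tote between -0.081 and 0.081 m and z of shim2_mid in the frame of tote between 0 and 0.045 m and x of shim3_mid in the frame of tote between -0.066 and 0.066 m and y of shim3_mid in the frame of tote between -0.081 and 0.081 m and z of shim3_mid in the frame of tote between 0 and 0.045 m and x of shim4_mid in the frame of tote between -0.066 and 0.066 m and y of shim4_mid in the frame of tote between -0.081 and 0.081 m and z of shim4_mid in the frame of tote between 0 and 0.045 m and x of tote in the frame of bay below -0.182 m), for 0.2 s.
4. the loaded tote is pushed home again (x of shim0_mid in the frame of tote between -0.066 and 0.066 m and y of shim0_mid in the frame of tote between -0.081 and 0.081 m and z of shim0_mid in the frame of tote between 0 and 0.045 m and x of shim1_mid in the frame of tote between -0.066 and 0.066 m and y of shim1_mid in the frame of tote between -0.081 and 0.081 m and z of shim1_mid in the frame of tote between 0 and 0.045 m and x of shim2_mid in the frame of tote between -0.066 and 0.066 m and y of shim2_mid in the frame of tote between -0.081 and 0.081 m and z of shim2_mid in the frame of tote between 0 and 0.045 m and x of shim3_mid in the frame of tote between -0.066 and 0.066 m and y of shim3_mid in the frame of tote between -0.081 and 0.081 m and z of shim3_mid in the frame of tote between 0 and 0.045 m and x of shim4_mid in the frame of tote between -0.066 and 0.066 m and y of shim4_mid in the frame of tote between -0.081 and 0.081 m and z of shim4_mid in the frame of tote between 0 and 0.045 m and x of tote in the frame of bay between 0.005 and 0.05 m and y of tote in the frame of bay between -0.02 and 0.02 m and height (world z) of tote below 0.02 m), for 0.2 s.
At the end, for the whole second after the job is handed in: every shim that is present lies inside the tote, below its rim; the tote stands level in the bay within 22 mm of the back stop; the hook stands upright on its blade and foot (tilt under 0.25 rad) with its handle centre and its blade over the mat; all at rest and released (all of step 4 and x of hook_grip in the frame of mat between -0.15 and 0.15 m and y of hook_grip in the frame of mat between -0.06 and 0.06 m and z of hook_grip in the frame of mat between -0.005 and 0.065 m and x of hook_tip in the frame of mat between -0.15 and 0.15 m and y of hook_tip in the frame of mat between -0.06 and 0.06 m and z of hook_tip in the frame of mat between -0.005 and 0.02 m and angle between tote's own z axis and vertical below 0.1 rad and angle between hook_grip's own z axis and vertical below 0.25 rad and linear speed of tote below 0.02 m/s); the robot touches nothing.
It fails at once if the oil can is knocked more than 30 mm from where it stood (distance of can from where it was at the start of the episode above 0.03 m).
It fails at once if the screw jar is knocked more than 30 mm from where it stood (distance of jar from where it was at the start of the episode above 0.03 m).
It fails at once if the tote is tipped more than about 30 degrees (angle between tote's own z axis and vertical above 0.5 rad).
Of shim0, shim1, shim2, shim3, shim4 only 2 to 4 are there at a start; the rules pass over those that are not, and their reading is None.
At some moment in a run one of shim0, shim1, shim2, shim3, shim4 may be knocked a few centimetres aside while the robot is not near it.
Once in a run the grip may slacken for a moment while it holds something.
It also fails if it takes over 210 s, if anything falls off the work surface, if the arm or the gripper's body presses on something with over 40 N, if the wrist force passes 120 N, or if a joint passes its speed limit or range.

ROBOT

A 6-joint arm with a two-finger parallel gripper is mounted at the origin on a cart in front of the work surface, level with it; the furniture and walls round the work are solid. World frame = base frame: x ahead of the robot, y to its left, z up, the work surface at z = 0. Lengths are in mm, angles in rad, forces in N, time in s.
With the tool pointing down it reaches from about 275 to 1000 mm from the base axis. Payload 8.4 kg.
Tool frame: the origin (TCP) lies at the very end of the fingers, on their centre line; the grasp point (between the pads) lies 19 mm behind it (r.pinch_z is the distance from the TCP to the grasp point, in mm); z points along the fingers, y is the line along which they close (so a half turn about z gives the same grasp; the last joint's range is limited). The gripper opens to 85 mm and grips with 20 to 120 N. Pads are 22 mm wide; open, the fingers measure 114 mm over their backs; the gripper's body (76 mm by 85 mm) begins 54 mm behind the grasp point. The pads swing forward as they close: fully open they stand 13 mm farther back than shut.
Start: joints at [-1.204, 0.353, 1.633, -0, 1.155, -0.002], TCP at [225.309, -582.978, 231.281] pointing down, gripper open.
Joint ranges: [-2.63, 2.63], [-0.92, 2.1], [0.06, 2.66], [-1.3, 4.44], [0, 2.69], [-3.02, 3.02]. Speed limits (rad/s): [2.22, 2.22, 2.79, 3.14, 3.14, 3.14].

INTERFACE

Orientations are given as [roll, pitch, yaw] about the fixed x, y, z axes, in that order (R = Rz(yaw) Ry(pitch) Rx(roll)).
In Python, from rig import r gives the robot as it stands.
- The arm moves only by the tool carry_out, never from a script. Its argument "series" is a list of rows, each a list of 7 numbers: the turn, a rotation vector about the tool's x, y, z as a fraction of full scale, then the shift along the tool's x, y, z as a fraction of full scale, then the gripper command: -1 is fully open, 1 is shut, values between are in proportion. A call has 1 to 8 rows; each row is the pose to reach, as a shift and turn from the pose commanded when the call began, along the tool's axes at that moment, turning the shorter way round; what a row does not reach only later rows make up. Full scale, the value 1, is 0.25 m for a shift and pi rad for a turn. A row lasts 1/8 s, in which the tool goes at most 62.5 mm and 10.7 degrees, less where a joint would pass 70% of its speed; a pose out of reach is approached as far as the arm can. A call with a number of a shift or a turn outside -1 to 1 is refused whole. A call with a gripper value outside its range is refused whole. The fingers move at their own pace and stop on an object; "force" is the grip in N (left out, the last holds). Time passes only in rows, so rows that repeat a pose let the fingers close. It gives the time, the measured TCP pose, the force, the opening and the grip force at its end, in the units of the state.
- r.sense(): the state, without advancing time (a new reading comes with each control period).
- r.grab_frame(name): name is "side" or "top"; returns the picture (480x640x3 uint8, red, green, blue); there is no depth.
- r.get_calibration(name): a dict with "K" (3x3 intrinsics, pixels), "distortion" ([k1, k2, p1, p2, k3] as OpenCV has them; the pictures are not rectified), "pose" (4x4, takes a point from camera to world coordinates). Camera axes: x right, y up, looking along -z (the intrinsics and any distortion apply to the point x, -y, -z); pixel columns grow to the right and rows downward; lengths in mm; the calibration is good to about 2 mm. A picture is of the moment at which its call begins. get_calibration takes no time and is no camera call.
- r.sign_off(): hands the job in; it is judged then, once.
Trained networks look in the newest picture that a camera, given by its name, has taken for a name from the list of things; names that differ only in an ending like _2 or _b are one class to them, and where a whole thing is asked for, a point or a joint stands for the part that bears it (a point fixed in the world has none). Each returns a list of dicts, best first, with "score" (0 to 1); they miss things now and then, are a little off and sometimes report something else, mostly with a low value. They report only what shows in the picture. A call takes as long as a camera call. They do not tell look-alikes from the thing itself.
- r.silhouettes(camera, label): "region" (480x640 bool, what is visible of it) and "position" ([row, column] in pixels, amid what is visible of it).
The state is a dict: "clock": time; "qpos": joint angles; "qvel": joint speeds; "joint_efforts": joint torques, N m; "eef_pos": TCP position; "tcp_rot": TCP orientation; "contact_force": force on the tool from outside, world axes, zero at the start; "wrist_torque": the same for the moment, N m; "opening": opening from 0.0 (shut) to 1.0 (fully open); "grasp_force": force on a finger pad.
Only numpy, scipy, OpenCV 4.12 (cv2) and the standard library are available. Lean on these libraries where they do the work, as an engineer would, in place of code of your own. Each camera call takes 0.05 s, during which the arm holds its last target. There are 200 camera calls.

## Working session

There is one attempt and no reset: what is moved stays moved. The work goes in short steps, Python scripts to look and compute and a tool call to move; the robot and the scene stay as the last step left them, time stands still between calls to the robot, and variables do not carry over. Pictures are saved under pics/ and viewed, at most 14 in all, crops included, and the job is handed in when it is done.

Besides the shell and the picture viewer there is one more tool, called after "Call:" by a JSON object that holds its "name" and its "arguments", one argument or row to a line. carry_out: Moves the arm, as the interface text tells. Its arguments: {"type":"object","properties":{"series":{"type":"array"},"force":{"type":"number"}},"required":["series"]}

```bash
mkdir -p pics; ls; cat > h.py <<'E'
import numpy as np, cv2
from rig import r
def snap(n,f):
    im=r.grab_frame(n); cv2.imwrite('pics/'+f,im[:,:,::-1]); return im
def ray(n,u,v):
    c=r.get_calibration(n);K=np.array(c['K'],float);P=np.array(c['pose'],float)
    x,y=cv2.undistortPoints(np.array([[[u,v]]],float),K,np.array(c['distortion'],float))[0,0]
    return P[:3,3],P[:3,:3]@np.array([x,-y,-1.])
def onz(n,u,v,z):
    o,d=ray(n,u,v);return o+d*(z-o[2])/d[2]
def proj(n,p):
    c=r.get_calibration(n);K=np.array(c['K'],float);P=np.array(c['pose'],float)
    q=(np.atleast_2d(p)-P[:3,3])@P[:3,:3]; q=q*[1,-1,-1]
    return cv2.projectPoints(q,np.zeros(3),np.zeros(3),K,np.array(c['distortion'],float))[0][:,0]
E
python3 - <<'E'
from h import *
np.set_printoptions(precision=1,suppress=True)
for n in('top','side'):
    snap(n,n+'0.png');c=r.get_calibration(n);print(n,np.array(c['pose'])[:3],c['K'])
s=r.sense();print(s['tcp_rot'],s['eef_pos'])
for n in('top','side'):
  for l in('bay','tote','mat','hook_grip','shim0_mid','can','jar'):
    for d in r.silhouettes(n,l):
        m=d['region'];print(n,l,round(d['score'],2),np.round(d['position']),m.sum())
E
```

```text
pics
top [[  -0.     1.    -0.2  270.1]
 [  -1.    -0.    -0.     4.2]
 [  -0.     0.2    1.  1453.4]] [[500.3   0.  304.9]
 [  0.  500.3 236.1]
 [  0.    0.    1. ]]
side [[   1.    -0.     0.   614.7]
 [   0.1    0.6   -0.8 -949. ]
 [  -0.     0.8    0.6  875.4]] [[520.7   0.  308.4]
 [  0.  520.7 242.9]
 [  0.    0.    1. ]]
[-3.1 -0.   0.4] [ 225.2 -582.6  230.6]
top bay 0.82 [254. 263.] 9832
top tote 0.95 [247. 232.] 1326
top mat 0.67 [319. 390.] 3769
top hook_grip 0.44 [172. 384.] 491
top shim0_mid 0.68 [278. 363.] 228
top can 0.86 [174. 387.] 487
top jar 0.8 [170. 322.] 301
side bay 0.81 [243. 307.] 9673
side tote 0.97 [211. 314.] 2416
side mat 0.73 [358. 209.] 4954
side hook_grip 0.81 [376. 194.] 1447
side shim0_mid 0.79 [325. 270.] 305
side can 0.61 [242. 308.] 10144
side can 0.56 [333. 421.] 992
side jar 0.76 [280. 410.] 585
```

View pics/top0.png

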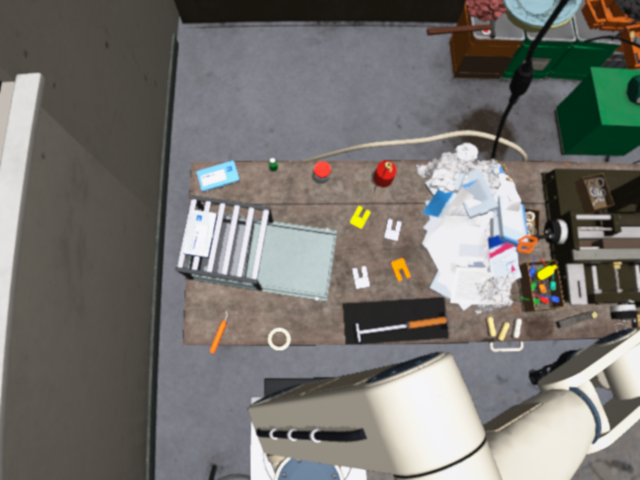

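View pics/side0.png

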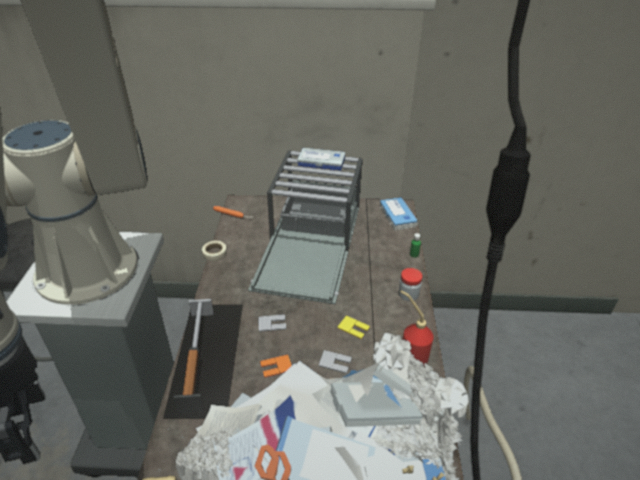

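```bash
python3 - <<'E'
import cv2
im=cv2.imread('pics/top0.png')
cv2.imwrite('pics/c1.png',cv2.resize(im[190:350,175:355],None,fx=3.75,fy=3.75,interpolation=cv2.INTER_CUBIC)[:600])
cv2.imwrite('pics/c2.png',cv2.resize(im[200:350,335:455],None,fx=4,fy=4,interpolation=cv2.INTER_CUBIC))
E
```

```text
(no output)
```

View pics/c1.png

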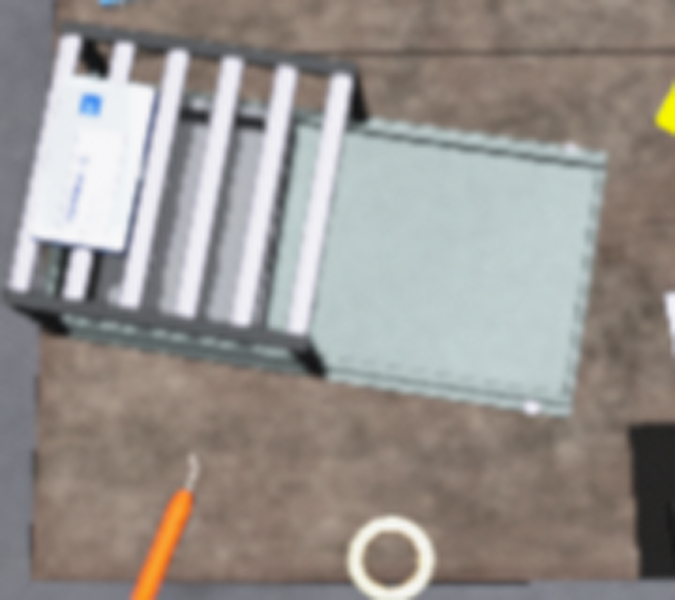

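View pics/c2.png

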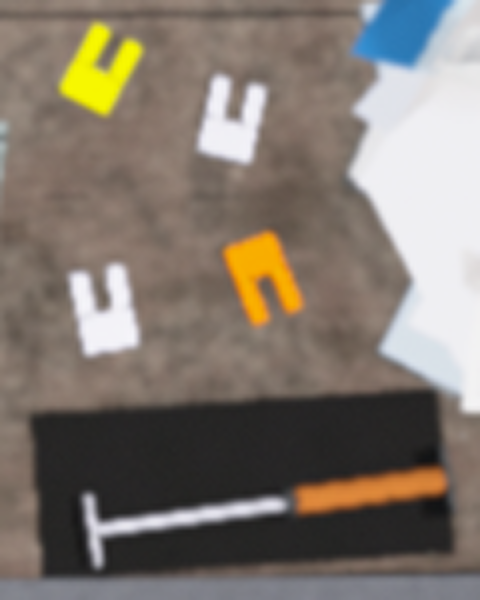

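```bash
cat > fit.py <<'E'
from h import *
from scipy.optimize import least_squares
np.set_printoptions(precision=1,suppress=True)
def T(p,q):
    c,s=np.cos(p[2]),np.sin(p[2]);q=np.atleast_2d(q)
    return np.c_[p[0]+c*q[:,0]-s*q[:,1],p[1]+s*q[:,0]+c*q[:,1],q[:,2]]
def fit(name,obs,p0):
    f=lambda p:np.concatenate([(proj(n,T(p,[q]))[0]-uv) for n,q,uv in obs])
    s=least_squares(f,p0,x_scale=[10,10,.05]);print(name,s.x[:2],round(s.x[2],4));print(s.fun.reshape(-1,2).tolist() if 0 else np.round(s.fun,1));return s.x
c1=lambda u,v:(175+u/3.75,190+v/3.75)
c2=lambda u,v:(335+u/4,200+v/4)
E
python3 - <<'E'
from fit import *
for zr in(6,24):
 fit('bay%d'%zr,[('top',(-300,-106,zr),c1(606,152)),('top',(-300,106,zr),c1(570,414)),('top',(-110,-106,162),c1(355,70)),('top',(-110,106,162),c1(310,338)),('top',(110,-106,162),c1(68,28)),('top',(110,106,162),c1(5,293)),('side',(-300,106,zr),(252,290)),('side',(-300,-106,zr),(337,300))],[500,200,1.5])
fit('mat',[('top',(-150,60,3),c2(435,390)),('top',(150,60,3),c2(33,415)),('top',(150,-60,3),c2(42,577)),('top',(-150,-60,3),c2(452,550))][0:0]+[('top',(-150,-60,3),c2(435,390)),('top',(150,-60,3),c2(33,415)),('top',(150,60,3),c2(42,577)),('top',(-150,60,3),c2(452,550))],[400,-200,1.5])
fit('hook',[('top',(55,0,11+43),c2(297,499)),('top',(-55,0,11+43),c2(446,480)),('top',(197,25,50),c2(97,566)),('top',(197,-25,50),c2(89,493))],[400,-200,1.5])
# shims: corners: closed end at -x
fit('shimA',[('top',(-30,-20,6),c2(250,164)),('top',(-30,20,6),c2(197,152)),('top',(30,20,6),c2(215,74)),('top',(30,-20,6),c2(268,85))],[500,-200,0])
fit('shimB',[('top',(-30,-20,6),c2(140,346)),('top',(-30,20,6),c2(87,355)),('top',(30,20,6),c2(69,273)),('top',(30,-20,6),c2(122,264))],[500,-200,0])
for l in('shim0_mid','hook_grip','can','jar','tote'):
    m=r.silhouettes('side',l)
    for d in m:
        v,u=d['position'];print(l,round(d['score'],2),onz('side',u,v,{'shim0_mid':3,'hook_grip':43,'can':80,'jar':30,'tote':40}[l]))
for u,v in((322,171),(385,174)):print(onz('top',u,v,64))
E
```

```text
bay6 [571.9 224.1] 1.424
[ 0.3 -1.8  0.6 -1.2  0.7 -3.6 -0.   2.4 -2.2 -3.  -0.7  2.4 -3.  -0.9
 -0.5  1.7]
bay24 [571.5 221. ] 1.4242
[ 1.7 -3.1  2.  -1.8  1.8 -3.4  1.2  2.5 -1.1 -2.9  0.5  2.5 -3.9 -5.4
 -0.4 -2.9]
mat [ 359.5 -252.6] 1.6196
[ 0.6 -0.7 -0.9 -0.7 -0.3  0.7  0.6  0.7]
hook [ 349.9 -334.6] 1.6929
[-0.5  0.5  0.5 -0.2  0.3 -0.2 -0.3 -0. ]
shimA [ 629.3 -256.5] -0.253
[ 0.1 -0.3  0.3 -0.5 -0.1  0.2 -0.4  0.6]
shimB [ 486.3 -156.1] 0.1794
[-0.1 -0.4 -0.2 -0.1  0.1  0.4  0.2  0.1]
shim0_mid 0.79 [ 485.3 -164.6    3. ]
hook_grip 0.81 [ 359.9 -341.4   43. ]
can 0.61 [560.5  37.4  80. ]
can 0.56 [ 800.5 -241.    80. ]
jar 0.76 [804.8 -30.   30. ]
tote 0.97 [567.4 226.7  40. ]
[794.4 -44.1  64. ]
[ 784.4 -230.2   64. ]
```

```bash
cat >> fit.py <<'E'
BAY=[571.9,224.1,1.424]; HOOK=[349.9,-334.6,1.693]; MAT=[359.5,-252.6,1.62]
from scipy.spatial.transform import Rotation as R
def plan(*poses):
    s=r.sense();R0=R.from_euler('xyz',s['tcp_rot']);p0=np.array(s['eef_pos'])
    print('at',p0,np.round(s['tcp_rot'],3),'q',np.round(s['qpos'],2),'open',round(s['opening'],2),'gf',s['grasp_force'],'F',s['contact_force'],'t',round(s['clock'],1))
    for x,y,z,yaw in poses:
        Rt=R.from_euler('xyz',[np.pi,0,yaw]);d=R0.inv().apply(np.array([x,y,z])-p0)/250
        w=(R0.inv()*Rt).as_rotvec()/np.pi
        print(np.array2string(np.r_[w,d],precision=3,separator=','))
def off(p,dx,z,dy=0): # point in a frame -> world pose with its yaw
    q=T(p,[(dx,dy,z)])[0];return [*q,p[2]]
E
python3 - <<'E'
from fit import *
im=cv2.imread('pics/side0.png')
def dots(P,pts,col,im,k,o):
    for q in proj('side',T(P,pts)): cv2.circle(im,tuple(int(v) for v in np.round((q-o)*k)),3,col,-1)
a=cv2.resize(im[145:305,245:365],None,fx=3.5,fy=3.5,interpolation=cv2.INTER_CUBIC)
dots(BAY,[(-300,y,6) for y in(-106,106)]+[(-110,y,162) for y in(-106,106)],(0,0,255),a,3.5,np.array([245,145]))
dots(BAY,[(27-73,0,61),(27-70,0,6),(27-73,85,61),(27-73,-85,61)],(0,255,255),a,3.5,np.array([245,145]))
b=cv2.resize(im[285:425,155:255],None,fx=4,fy=4,interpolation=cv2.INTER_CUBIC)
dots(HOOK,[(55,0,54),(-55,0,54),(197,25,50),(197,-25,50),(197,-25,3),(197,25,3)],(0,0,255),b,4,np.array([155,285]))
cv2.imwrite('pics/ov.png',np.hstack([a[:560],np.zeros((560,380-380+0,3),np.uint8),b[:560,:380]]))
plan(off(HOOK,20,100),off(HOOK,20,24))
E
```

```text
at [ 225.3 -583.   231.3] [ 3.1 -0.   0.4] q [-1.2  0.3  1.6  0.   1.2 -0. ] open 1.0 gf 0.0 F [-0.4  0.3 -0. ] t 1.1
[ 0.   , 0.   ,-0.422, 0.842,-0.825, 0.525]
[ 0.   , 0.   ,-0.422, 0.842,-0.825, 0.829]
```

View pics/ov.png

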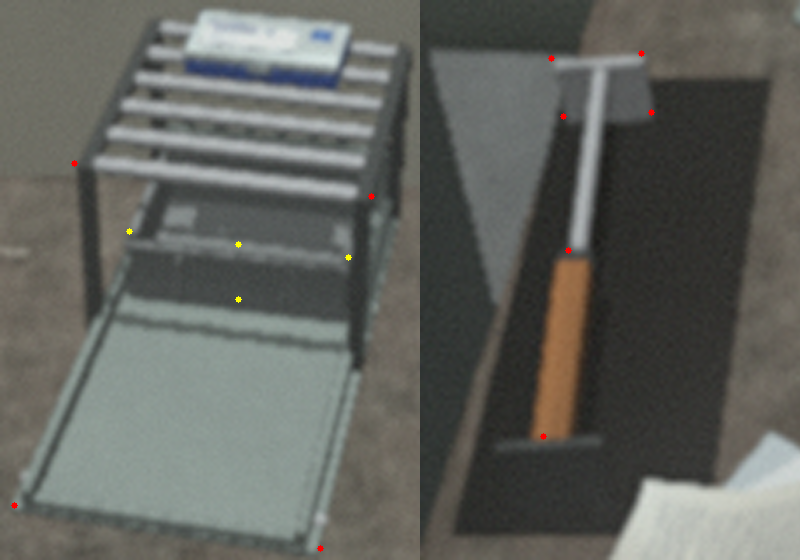

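Call:
{"name": "carry_out", "arguments": {
  "series": [
    [0,0,-0.211,0.42,-0.41,0.25,-1],
    [0,0,-0.422,0.842,-0.833,0.45,-1],
    [0,0,-0.422,0.842,-0.833,0.45,-1],
    [0,0,-0.422,0.842,-0.833,0.45,-1],
    [0,0,-0.422,0.842,-0.833,0.45,-1],
    [0,0,-0.422,0.842,-0.833,0.45,-1],
    [0,0,-0.422,0.842,-0.833,0.45,-1],
    [0,0,-0.422,0.842,-0.833,0.45,-1]
  ],
  "force": 80
}}

```text
clock: 2.05
eef_pos: [346.8, -312.8, 118.9]
tcp_rot: [3.141, 0.0, 1.694]
contact_force: [-0.5, 0.3, -0.1]
opening: 0.996
grasp_force: 0.0
```

```bash
sed -i 's/HOOK=\[349.9/HOOK=[351.4/;s/BAY=\[571.9/BAY=[573/' fit.py; python3 - <<'E'
from fit import *
plan(off(HOOK,20,60),off(HOOK,20,23))
E
```

```text
at [ 346.8 -312.8  118.9] [3.1 0.  1.7] q [-0.7  0.3  2.1 -0.   0.8 -0.9] open 1.0 gf 0.0 F [-0.5  0.3 -0.1] t 2.0
[ 0.   , 0.   , 0.   ,-0.009, 0.007, 0.236]
[ 0.   , 0.   , 0.   ,-0.009, 0.007, 0.384]
```

Call:
{"name": "carry_out", "arguments": {
  "series": [
    [0,0,0,-0.009,0.007,0.2,-1],
    [0,0,0,-0.009,0.007,0.384,-1],
    [0,0,0,-0.009,0.007,0.384,-1],
    [0,0,0,-0.009,0.007,0.384,1],
    [0,0,0,-0.009,0.007,0.384,1],
    [0,0,0,-0.009,0.007,0.384,1],
    [0,0,0,-0.009,0.007,0.384,1],
    [0,0,0,-0.009,0.007,0.384,1]
  ],
  "force": 80
}}

```text
clock: 3.05
eef_pos: [349.1, -315.3, 23.9]
tcp_rot: [3.141, 0.001, 1.695]
contact_force: [-2.0, 1.0, 11.1]
opening: 0.198
grasp_force: 77.9
```

```bash
python3 - <<'E'
from fit import *
plan(off(BAY,-330,106),off(BAY,-201,106))
E
```

```text
at [ 349.1 -315.3   23.9] [3.1 0.  1.7] q [-0.7  0.4  2.1 -0.   0.6 -0.9] open 0.2 gf 77.92789220809937 F [-2.   1.  11.1] t 3.0
[ 0.   , 0.   , 0.086, 0.758, 0.803,-0.329]
[ 0.   , 0.   , 0.086, 1.255, 0.941,-0.329]
```

Call:
{"name": "carry_out", "arguments": {
  "series": [
    [0,0,0,0,0,-0.2,1],
    [0,0,0,0,0,-0.329,1],
    [0,0,0.02,0.19,0.2,-0.329,1],
    [0,0,0.04,0.38,0.4,-0.329,1],
    [0,0,0.06,0.57,0.6,-0.329,1],
    [0,0,0.086,0.758,0.803,-0.329,1],
    [0,0,0.086,0.758,0.803,-0.329,1],
    [0,0,0.086,0.758,0.803,-0.329,1]
  ]
}}

```text
clock: 4.05
eef_pos: [525.4, -100.5, 105.2]
tcp_rot: [3.141, -0.0, 1.427]
contact_force: [0.5, -0.1, -1.5]
opening: 0.198
grasp_force: 78.7
```

```bash
python3 - <<'E'
from fit import *
plan(off(BAY,-201,106))
im=snap('side','s1.png')
pts=T(BAY,[(-330+177,25,132),(-330+177,-25,132),(-330+177,25,85),(-330+177,-25,85)])
print(proj('side',pts))
cv2.imwrite('pics/s1c.png',cv2.resize(im[130:430,180:480,::-1],None,fx=2,fy=2,interpolation=cv2.INTER_CUBIC))
E
```

```text
at [ 525.4 -100.5  105.2] [ 3.1 -0.   1.4] q [-0.2  0.4  1.9  0.   0.8 -0.1] open 0.2 gf 78.74146342277527 F [ 0.5 -0.1 -1.5] t 4.0
[ 0.   ,-0.   , 0.001, 0.508, 0.   ,-0.003]
[[294.9 215.1]
 [315.1 217.5]
 [295.3 230.4]
 [315.  232.8]]
```

View pics/s1c.png

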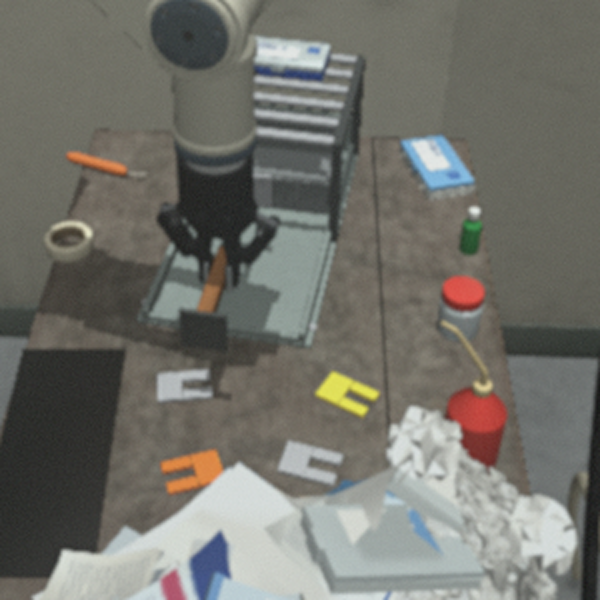

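Call:
{"name": "carry_out", "arguments": {
  "series": [
    [0,0,0,0.17,0,0,1],
    [0,0,0,0.34,0,0,1],
    [0,0,0,0.508,0,0,1],
    [0,0,0,0.508,0,0,1],
    [0,0,0,0.508,0,0.1,1],
    [0,0,0,0.508,0,0.195,1],
    [0,0,0,0.508,0,0.195,1],
    [0,0,0,0.508,0,0.195,1]
  ]
}}

```text
clock: 5.1
eef_pos: [543.0, 22.6, 56.9]
tcp_rot: [3.141, 0.0, 1.423]
contact_force: [-0.3, 0.4, -0.7]
opening: 0.193
grasp_force: 78.7
```

```bash
python3 - <<'E'
from fit import *
im=snap('side','s2.png');t=snap('top','t2.png')
plan()
def ov(n,im,P,pts,k,o):
    a=cv2.resize(im[o[1]:o[1]+150,o[0]:o[0]+150,::-1],None,fx=k,fy=k,interpolation=cv2.INTER_CUBIC)
    for q in proj(n,T(P,pts)): cv2.circle(a,tuple(int(v) for v in np.round((q-o)*k)),2,(0,0,255),-1)
    return a
blade=[(-24,25,84),(-24,-25,84),(-24,25,37),(-24,-25,37)]
cv2.imwrite('pics/ov2.png',np.hstack([ov('side',im,BAY,blade,2.6,np.array([235,145])),ov('top',t,BAY,blade,2.6,np.array([180,180]))]))
E
```

```text
at [543.6  23.   57.3] [ 3.1 -0.   1.4] q [ 0.   0.5  1.9 -0.   0.7  0.2] open 0.2 gf 78.742196559906 F [ 0.5  0.1 -2.1] t 5.2
```

View pics/ov2.png

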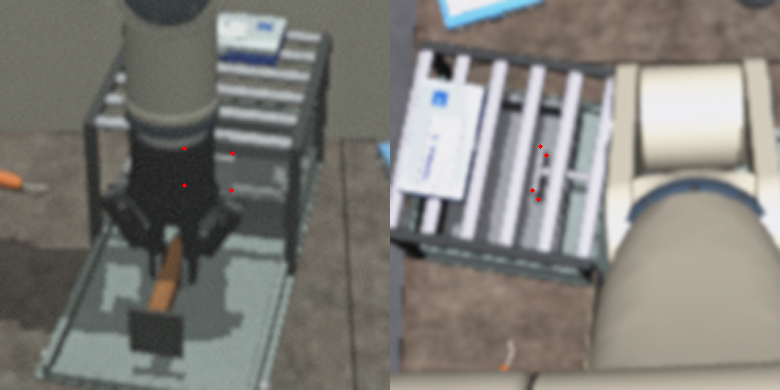

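Call:
{"name": "carry_out", "arguments": {
  "series": [
    [0,0,0,-0.03,0,0,1],
    [0,0,0,-0.07,0,0,1],
    [0,0,0,-0.13,0,0,1],
    [0,0,0,-0.19,0,0,1],
    [0,0,0,-0.25,0,0,1],
    [0,0,0,-0.31,0,0,1],
    [0,0,0,-0.37,0,0,1],
    [0,0,0,-0.43,0,0,1]
  ]
}}

```text
clock: 6.2
eef_pos: [527.1, -83.7, 56.3]
tcp_rot: [-3.142, -0.0, 1.424]
contact_force: [0.8, 2.2, -1.1]
opening: 0.194
grasp_force: 81.8
```

Call:
{"name": "carry_out", "arguments": {
  "series": [
    [0,0,0,-0.06,0,0,1],
    [0,0,0,-0.12,0,0,1],
    [0,0,0,-0.18,0,0,1],
    [0,0,0,-0.24,0,0,1],
    [0,0,0,-0.3,0,0,1],
    [0,0,0,-0.36,0,0,1],
    [0,0,0,-0.42,0,0,1],
    [0,0,0,-0.48,0,0,1]
  ]
}}

```text
clock: 7.2
eef_pos: [509.6, -202.4, 56.3]
tcp_rot: [-3.141, -0.0, 1.424]
contact_force: [0.7, 2.9, -0.4]
opening: 0.195
grasp_force: 81.8
```

```bash
python3 - <<'E'
from fit import *
t=snap('top','t3.png')
plan(off(BAY,-444,57))
for d in r.silhouettes('top','tote'):
    ys,xs=np.nonzero(d['region']);print(d['score'],d['position'],xs.min(),xs.max(),ys.min(),ys.max())
print(proj('top',T(BAY,[(-203+a,b,61) for a in(-73,73) for b in (-88,88)])))
cv2.imwrite('pics/t3c.png',cv2.resize(t[190:340,200:450,::-1],None,fx=3,fy=3,interpolation=cv2.INTER_CUBIC))
E
```

```text
at [ 509.6 -203.9   56.3] [3.1 0.  1.4] q [-0.4  0.5  1.9 -0.   0.8 -0.2] open 0.19 gf 81.8476152420044 F [ 0.4 -1.1 -1.4] t 7.2
[ 0.   , 0.   , 0.   ,-0.045, 0.001,-0.003]
0.8 [252.4, 291.4] 265 323 225 290
[[329.  228.6]
 [320.8 289.1]
 [278.7 221.7]
 [269.2 281.8]]
```

View pics/t3c.png

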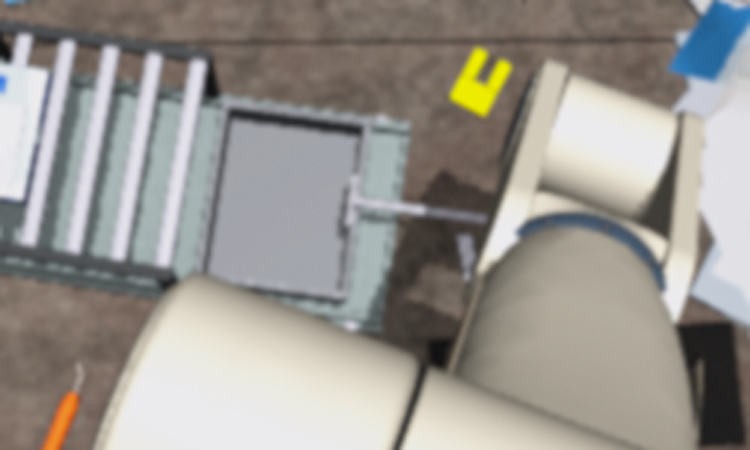

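Call:
{"name": "carry_out", "arguments": {
  "series": [
    [0,0,0,-0.03,0,0,1],
    [0,0,0,-0.07,0,0,1],
    [0,0,0,-0.07,0,0,1],
    [0,0,0,-0.07,0,0,1],
    [0,0,0,-0.03,0,-0.05,1],
    [0,0,0,-0.03,0,-0.2,1],
    [0,0,0,-0.03,0,-0.26,1],
    [0,0,0,-0.03,0,-0.26,1]
  ]
}}

```text
clock: 8.3
eef_pos: [509.6, -208.8, 122.6]
tcp_rot: [3.139, 0.001, 1.425]
contact_force: [-0.4, 0.2, -2.2]
opening: 0.2
grasp_force: 81.9
```

```bash
python3 - <<'E'
from fit import *
H=[*MAT[:2],1.62]
# tcp at mat x=-70 -> tip at 107, handle centre -90, foot -146 ; y 0
plan(off(H,-73,121),off(H,-73,45),off(H,-73,26))
E
```

```text
at [ 509.6 -208.8  122.6] [3.1 0.  1.4] q [-0.4  0.4  1.9  0.   0.9 -0.2] open 0.2 gf 81.9382917881012 F [-0.4  0.2 -2.2] t 8.3
[ 0.001, 0.   ,-0.062,-0.547,-0.512, 0.005]
[ 0.001, 0.   ,-0.062,-0.547,-0.513, 0.309]
[ 0.001, 0.   ,-0.062,-0.547,-0.513, 0.385]
```

Call:
{"name": "carry_out", "arguments": {
  "series": [
    [0,0,-0.02,-0.17,-0.17,0,1],
    [0,0,-0.04,-0.33,-0.34,0,1],
    [0,0,-0.062,-0.496,-0.512,0,1],
    [0,0,-0.062,-0.496,-0.512,0.1,1],
    [0,0,-0.062,-0.496,-0.512,0.25,1],
    [0,0,-0.062,-0.496,-0.512,0.34,1],
    [0,0,-0.062,-0.496,-0.512,0.385,1],
    [0,0,-0.062,-0.496,-0.512,0.392,1]
  ]
}}

```text
clock: 9.3
eef_pos: [362.7, -311.9, 23.8]
tcp_rot: [-3.139, -0.002, 1.619]
contact_force: [-11.5, 7.7, 42.9]
opening: 0.196
grasp_force: 88.3
```

Call:
{"name": "carry_out", "arguments": {
  "series": [
    [0,0,0,0,0,-0.004,1],
    [0,0,0,0,0,-0.005,-1],
    [0,0,0,0,0,-0.005,-1],
    [0,0,0,0,0,-0.005,-1],
    [0,0,0,0,0,-0.005,-1],
    [0,0,0,0,0,-0.2,-1],
    [0,0,0,0,0,-0.4,-1],
    [0,0,0,0,0,-0.5,-1]
  ]
}}

```text
clock: 10.3
eef_pos: [364.7, -313.6, 150.8]
tcp_rot: [3.139, 0.002, 1.619]
contact_force: [0.1, 0.0, -0.4]
opening: 1.0
grasp_force: 0.0
```

```bash
python3 - <<'E'
from fit import *
im=snap('side','s4.png');snap('top','t4.png')
plan()
for n in('side',):
  for l in('tote','shim0_mid','hook_grip'):
    for d in r.silhouettes(n,l):
        v,u=d['position'];print(n,l,round(d['score'],2),u,v,onz(n,u,v,{'shim0_mid':3,'hook_grip':43,'tote':40}[l]))
cv2.imwrite('pics/s4c.png',cv2.resize(im[180:430,150:400,::-1],None,fx=2.4,fy=2.4,interpolation=cv2.INTER_CUBIC))
E
```

```text
at [ 365.4 -314.1  151.1] [3.1 0.  1.6] q [-0.7  0.2  2.   0.   0.9 -0.8] open 1.01 gf 0.0 F [-0.   0.5 -0.5] t 10.4
side tote 0.9 298.2 259.2 [536.5  19.2  40. ]
side shim0_mid 0.84 271.3 327.2 [ 489.3 -172.1    3. ]
side shim0_mid 0.68 299.9 261.9 [538.1  51.8   3. ]
side hook_grip 0.56 201.0 385.6 [ 377.5 -361.4   43. ]
```

View pics/s4c.png

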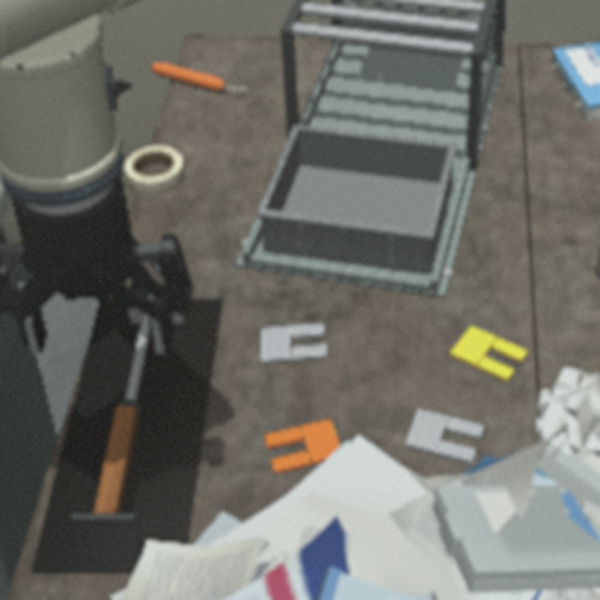

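```bash
cat >> fit.py <<'E'
SA=[630,-257,-0.25];SB=[487,-157,.18]
E
python3 - <<'E'
from fit import *
c=lambda u,v:(150+u/2.4,180+v/2.4)
q=[(-30,20,6),(-30,-20,6),(30,20,6),(30,-20,6)]
for nm,o in(('A',[(418,410),(408,443),(482,427),(475,460)]),('B',[(262,328),(264,361),(326,323),(327,357)])):
    fit(nm,[('side',a,c(*b)) for a,b in zip(q,o)],[500,-200,0])
# tote: rim front corners, side crop
fit('tote',[('side',(-73,88,61),c(260,218)),('side',(-73,-88,61),c(444,238)),('side',(73,88,61),c(300,128)),('side',(73,-88,61),c(462,148))],[530,20,1.4])
t=[*T(BAY,[(-205,0,0)])[0][:2],1.424];print(t)
plan(off(SB,0,100),off(SB,0,0))
E
```

```text
A [ 633.3 -260.7] -0.2339
[ 0.1 -0.2 -0.8  0.7  1.1 -0.9 -0.3  0.4]
B [ 491.6 -160.7] 0.1433
[ 0.1  0.2 -0.5 -0.2 -0.1  0.5  0.5 -0.4]
tote [548.1   9.7] 1.4378
[ 1.2 -0.1 -0.8  1.  -0.7 -0.3  0.3 -0.7]
[np.float64(543.0147173212348), np.float64(21.30482544529184), 1.424]
at [ 363.5 -312.5  147.5] [-3.1 -0.   1.6] q [-0.7  0.2  2.   0.   0.9 -0.8] open 1.0 gf 0.0 F [ 0.1  0.3 -0.2] t 10.6
[-0.   ,-0.   , 0.458, 0.597, 0.524, 0.19 ]
[-0.   ,-0.   , 0.458, 0.597, 0.524, 0.59 ]
```

Call:
{"name": "carry_out", "arguments": {
  "series": [
    [0,0,0.15,0.2,0.17,0,-0.45],
    [0,0,0.3,0.4,0.35,0,-0.45],
    [0,0,0.464,0.6,0.524,0.1,-0.45],
    [0,0,0.464,0.6,0.532,0.3,-0.45],
    [0,0,0.464,0.6,0.532,0.3,-0.45],
    [0,0,0.464,0.6,0.532,0.3,-0.45],
    [0,0,0.464,0.6,0.532,0.3,-0.45],
    [0,0,0.464,0.6,0.532,0.3,-0.45]
  ],
  "force": 60
}}

```text
clock: 11.55
eef_pos: [488.4, -156.1, 71.5]
tcp_rot: [-3.14, 0.003, 0.181]
contact_force: [0.2, 0.3, -0.7]
opening: 0.725
grasp_force: 0.0
```

```bash
cat >> fit.py <<'E'
SA=[631.5,-258.5,-0.243];SB=[489,-158.5,.16];TOTE=[545,17,1.424]
E
python3 - <<'E'
from fit import *
plan(off(SB,-4,20),off(SB,-4,1))
im=snap('side','s5.png')
cv2.imwrite('pics/s5c.png',cv2.resize(im[270:390,200:360,::-1],None,fx=4,fy=4,interpolation=cv2.INTER_CUBIC))
E
```

```text
at [ 488.4 -156.1   71.5] [-3.1  0.   0.2] q [-0.3  0.4  2.  -0.   0.8  1.1] open 0.72 gf 0.0 F [ 0.2  0.3 -0.7] t 11.6
[-0.   , 0.001, 0.007,-0.015, 0.01 , 0.206]
[-0.   , 0.001, 0.007,-0.014, 0.01 , 0.282]
```

View pics/s5c.png

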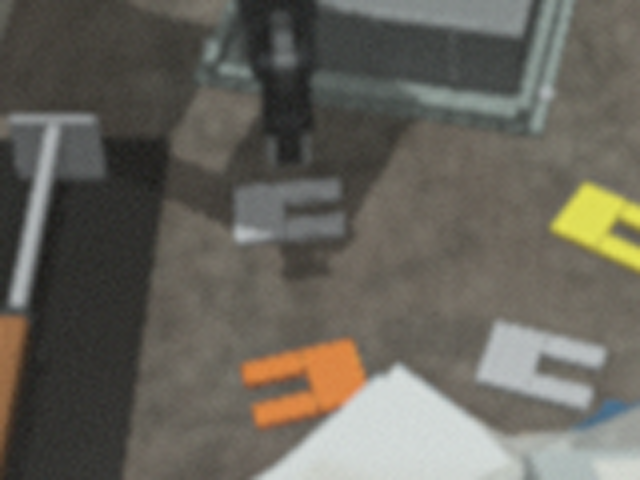

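Call:
{"name": "carry_out", "arguments": {
  "series": [
    [0,0,0.007,-0.014,0.01,0.2,-0.45],
    [0,0,0.007,-0.014,0.01,0.27,-0.45],
    [0,0,0.007,-0.014,0.01,0.29,-0.45],
    [0,0,0.007,-0.014,0.01,0.29,0],
    [0,0,0.007,-0.014,0.01,0.29,0.3],
    [0,0,0.007,-0.014,0.01,0.29,1],
    [0,0,0.007,-0.014,0.01,0.29,1],
    [0,0,0.007,-0.014,0.01,0.29,1]
  ]
}}

```text
clock: 12.6
eef_pos: [487.4, -159.9, 1.8]
tcp_rot: [3.141, -0.002, 0.166]
contact_force: [-0.7, 0.5, 7.8]
opening: 0.437
grasp_force: 61.1
```

```bash
python3 - <<'E'
from fit import *
Y=1.424-np.pi/2
p=T(TOTE,[(0,38,0)])[0];plan([p[0],p[1],110,Y],[p[0],p[1],26,Y])
E
```

```text
at [ 487.4 -159.9    1.8] [ 3.1 -0.   0.2] q [-0.3  0.5  2.   0.   0.6  1.1] open 0.44 gf 61.14728808403015 F [-0.7  0.5  7.8] t 12.6
[ 0.   ,-0.001, 0.099, 0.2  ,-0.706,-0.433]
[ 0.   ,-0.001, 0.099, 0.2  ,-0.707,-0.097]
```

Call:
{"name": "carry_out", "arguments": {
  "series": [
    [0,0,0,0,0,-0.2,1],
    [0,0,0,0,0,-0.4,1],
    [0,0,0.03,0.07,-0.24,-0.433,1],
    [0,0,0.06,0.14,-0.48,-0.433,1],
    [0,0,0.099,0.2,-0.707,-0.433,1],
    [0,0,0.099,0.2,-0.707,-0.433,1],
    [0,0,0.099,0.2,-0.707,-0.3,1],
    [0,0,0.099,0.2,-0.707,-0.2,1]
  ]
}}

```text
clock: 13.6
eef_pos: [506.7, 22.3, 50.3]
tcp_rot: [3.141, -0.001, -0.144]
contact_force: [0.1, 0.8, -1.3]
opening: 0.436
grasp_force: 60.4
```

```bash
python3 - <<'E'
from fit import *
Y=1.424-np.pi/2
p=T(TOTE,[(0,38,0)])[0];plan([p[0],p[1],24,Y])
im=snap('side','s6.png')
cv2.imwrite('pics/s6c.png',cv2.resize(im[180:330,220:370,::-1],None,fx=4,fy=4,interpolation=cv2.INTER_CUBIC))
E
```

```text
at [506.7  22.3  50.3] [ 3.1 -0.  -0.1] q [ 0.   0.4  2.  -0.   0.7  1.8] open 0.44 gf 60.39963752031326 F [ 0.1  0.8 -1.3] t 13.6
[ 0.   ,-0.   , 0.001, 0.003,-0.001, 0.105]
```

View pics/s6c.png

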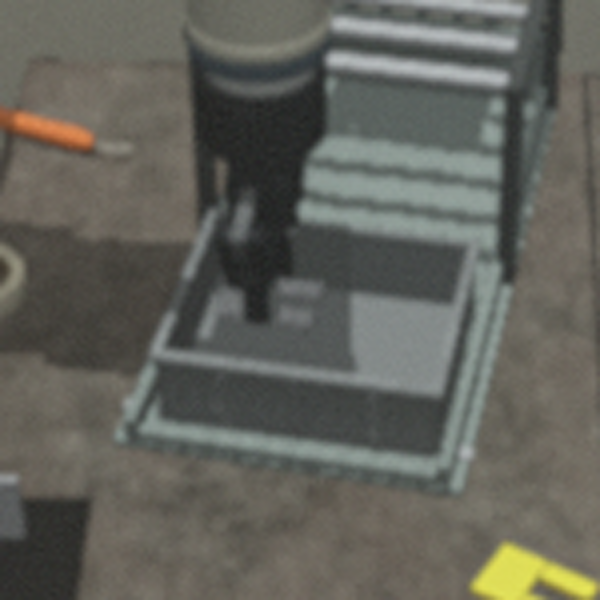

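Call:
{"name": "carry_out", "arguments": {
  "series": [
    [0,0,0,0,0,0.06,1],
    [0,0,0,0,0,0.1,1],
    [0,0,0,0,0,0.11,1],
    [0,0,0,0,0,0.11,-0.2],
    [0,0,0,0,0,0.11,-0.2],
    [0,0,0,0,0,0.11,-0.2],
    [0,0,0,0,0,-0.1,-0.2],
    [0,0,0,0,0,-0.3,-0.2]
  ]
}}

```text
clock: 14.65
eef_pos: [506.4, 22.8, 126.9]
tcp_rot: [3.141, 0.001, -0.146]
contact_force: [1.4, 0.2, -0.3]
opening: 0.598
grasp_force: 0.0
```

```bash
python3 - <<'E'
from fit import *
plan(off(SA,-4,110),off(SA,-4,70),off(SA,-4,-1))
E
```

```text
at [506.4  22.8 126.9] [ 3.1  0.  -0.1] q [0.  0.3 2.  0.  0.9 1.8] open 0.6 gf 0.0 F [ 1.4  0.2 -0.3] t 14.7
[0.   ,0.   ,0.031,0.642,1.039,0.067]
[0.   ,0.   ,0.031,0.643,1.039,0.227]
[0.   ,0.   ,0.031,0.643,1.039,0.511]
```

Call:
{"name": "carry_out", "arguments": {
  "series": [
    [0,0,0,0.1,0.2,0,-0.45],
    [0,0,0,0.25,0.4,0,-0.45],
    [0,0,0.031,0.4,0.6,0,-0.45],
    [0,0,0.031,0.52,0.8,0,-0.45],
    [0,0,0.031,0.643,1.0,0.067,-0.45],
    [0,0,0.031,0.643,1.0,0.2,-0.45],
    [0,0,0.031,0.643,1.0,0.2,-0.45],
    [0,0,0.031,0.643,1.0,0.2,-0.45]
  ]
}}

```text
clock: 15.65
eef_pos: [629.7, -247.4, 76.7]
tcp_rot: [-3.142, -0.0, -0.242]
contact_force: [0.2, -0.3, 0.7]
opening: 0.729
grasp_force: 0.0
```

```bash
python3 - <<'E'
from fit import *
plan(off(SA,-4,20),off(SA,-4,-1))
im=snap('side','s7.png')
cv2.imwrite('pics/s7c.png',cv2.resize(im[190:390,240:390,::-1],None,fx=3,fy=3,interpolation=cv2.INTER_CUBIC))
for d in r.silhouettes('side','shim0_mid'): v,u=d['position'];print(d['score'],u,v,onz('side',u,v,3))
E
```

```text
at [ 629.7 -247.4   76.7] [-3.1 -0.  -0.2] q [-0.4  0.6  1.6  0.   0.9  1.4] open 0.73 gf 0.0 F [ 0.2 -0.3  0.7] t 15.7
[-0.   ,-0.   , 0.   , 0.002, 0.042, 0.227]
[-0.   ,-0.   , 0.   , 0.001, 0.042, 0.311]
0.61 286.1 267.5 [504.8  28.5   3. ]
0.24 286.7 231.2 [493.5 177.9   3. ]
```

View pics/s7c.png

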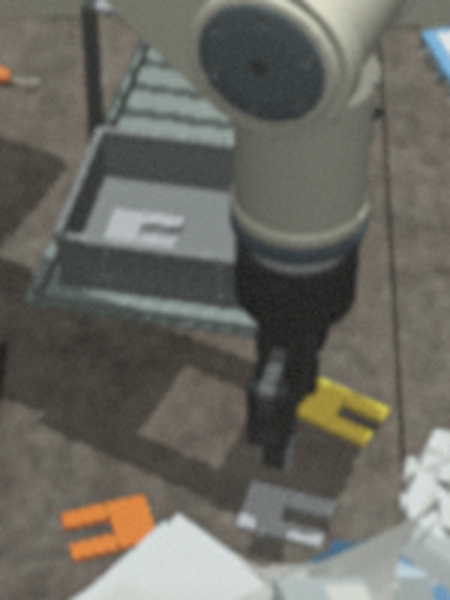

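Call:
{"name": "carry_out", "arguments": {
  "series": [
    [0,0,0,0.001,0.042,0.1,-0.45],
    [0,0,0,0.001,0.042,0.25,-0.45],
    [0,0,0,0.001,0.042,0.311,-0.45],
    [0,0,0,0.001,0.042,0.311,0],
    [0,0,0,0.001,0.042,0.311,0.3],
    [0,0,0,0.001,0.042,0.311,1],
    [0,0,0,0.001,0.042,0.311,1],
    [0,0,0,0.001,0.042,0.311,1]
  ]
}}

```text
clock: 16.75
eef_pos: [627.9, -258.3, -0.9]
tcp_rot: [3.141, -0.001, -0.243]
contact_force: [-1.0, 0.8, 5.6]
opening: 0.443
grasp_force: 60.9
```

```bash
python3 - <<'E'
from fit import *
Y=1.424-np.pi/2
p=T(TOTE,[(0,-38,0)])[0];plan([p[0],p[1],110,Y],[p[0],p[1],23,Y])
E
```

```text
at [ 627.9 -258.3   -0.9] [ 3.1 -0.  -0.2] q [-0.4  0.7  1.6  0.   0.8  1.4] open 0.44 gf 60.93379578203894 F [-1.   0.8  5.6] t 16.8
[ 0.   ,-0.   ,-0.031,-0.435,-1.004,-0.444]
[ 0.   ,-0.   ,-0.031,-0.436,-1.004,-0.096]
```

Call:
{"name": "carry_out", "arguments": {
  "series": [
    [0,0,0,0,0,-0.2,1],
    [0,0,0,0,0,-0.4,1],
    [0,0,0,-0.1,-0.23,-0.444,1],
    [0,0,-0.031,-0.2,-0.46,-0.444,1],
    [0,0,-0.031,-0.3,-0.69,-0.444,1],
    [0,0,-0.031,-0.37,-0.85,-0.444,1],
    [0,0,-0.031,-0.436,-1.0,-0.444,1],
    [0,0,-0.031,-0.436,-1.0,-0.444,1]
  ]
}}

```text
clock: 17.75
eef_pos: [581.0, 13.2, 109.2]
tcp_rot: [-3.141, 0.0, -0.142]
contact_force: [-0.9, 0.5, -0.5]
opening: 0.441
grasp_force: 60.6
```

Call:
{"name": "carry_out", "arguments": {
  "series": [
    [0,0,0,0,0,0.2,1],
    [0,0,0,0,0,0.32,1],
    [0,0,0,0,0,0.35,1],
    [0,0,0,0,0,0.35,-0.2],
    [0,0,0,0,0,0.35,-0.2],
    [0,0,0,0,0,0.35,-0.2],
    [0,0,0,0,0,0.15,-0.2],
    [0,0,0,0,0,-0.05,-0.2]
  ]
}}

```text
clock: 18.75
eef_pos: [581.4, 10.8, 123.0]
tcp_rot: [3.142, 0.0, -0.145]
contact_force: [1.1, -1.0, -0.3]
opening: 0.599
grasp_force: 0.0
```

```bash
python3 - <<'E'
from fit import *
H=[364,-312,1.62]
plan([364,-312,120,1.62],[364,-312,24,1.62])
E
```

```text
at [581.4  10.8 123. ] [ 3.1  0.  -0.1] q [ 0.   0.4  1.8 -0.   0.9  1.7] open 0.6 gf 0.0 F [ 1.1 -1.  -0.3] t 18.8
[-0.   , 0.   ,-0.562,-0.673, 1.404, 0.012]
[-0.   , 0.   ,-0.562,-0.673, 1.404, 0.396]
```

Call:
{"name": "carry_out", "arguments": {
  "series": [
    [0,0,-0.05,-0.1,0.2,0,-1],
    [0,0,-0.1,-0.2,0.4,0,-1],
    [0,0,-0.15,-0.29,0.6,0,-1],
    [0,0,-0.2,-0.38,0.8,0,-1],
    [0,0,-0.25,-0.48,1.0,0,-1],
    [0,0,-0.3,-0.48,1.0,0,-1],
    [0,0,-0.35,-0.48,1.0,0,-1],
    [0,0,-0.4,-0.48,1.0,0,-1]
  ]
}}

```text
clock: 19.75
eef_pos: [426.8, -219.6, 122.3]
tcp_rot: [3.14, 0.0, 1.116]
contact_force: [0.8, -0.7, -0.4]
opening: 0.998
grasp_force: 0.0
```

```bash
python3 - <<'E'
from fit import *
plan([364,-312,120,1.62],[364,-312,24,1.62])
t=snap('top','t8.png');s=snap('side','s8.png')
a=cv2.resize(t[190:360,200:400,::-1],None,fx=2.3,fy=2.3,interpolation=cv2.INTER_CUBIC)
b=cv2.resize(s[190:400,150:300,::-1],None,fx=2.2,fy=391/210,interpolation=cv2.INTER_CUBIC)[:391]
b=cv2.resize(b,(330,391))
cv2.imwrite('pics/c8.png',np.hstack([a[:391],b]))
E
```

```text
at [ 426.8 -219.6  122.3] [3.1 0.  1.1] q [-0.5  0.3  2.   0.   0.8 -0. ] open 1.0 gf 0.0 F [ 0.8 -0.7 -0.4] t 19.8
[ 0.   , 0.   ,-0.161,-0.443,-0.063, 0.009]
[ 0.   , 0.   ,-0.161,-0.443,-0.064, 0.393]
```

View pics/c8.png

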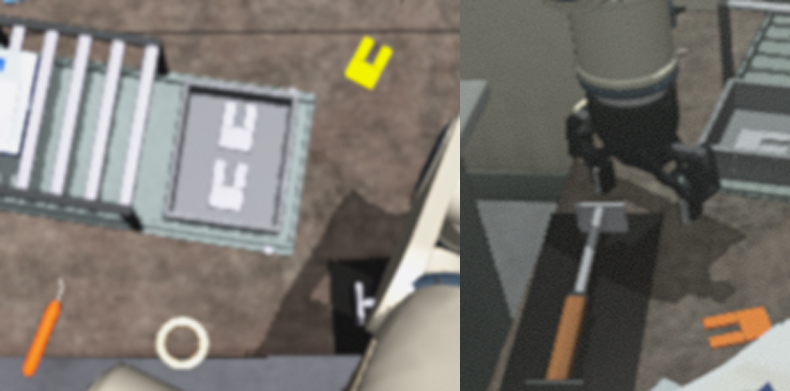

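Call:
{"name": "carry_out", "arguments": {
  "series": [
    [0,0,-0.05,-0.2,-0.03,0,-1],
    [0,0,-0.1,-0.4,-0.06,0,-1],
    [0,0,-0.161,-0.443,-0.064,0,-1],
    [0,0,-0.161,-0.443,-0.064,0,-1],
    [0,0,-0.161,-0.443,-0.064,0.2,-1],
    [0,0,-0.161,-0.443,-0.064,0.35,-1],
    [0,0,-0.161,-0.443,-0.064,0.388,-1],
    [0,0,-0.161,-0.443,-0.064,0.388,-1]
  ],
  "force": 80
}}

```text
clock: 20.85
eef_pos: [363.5, -310.9, 24.7]
tcp_rot: [-3.141, -0.0, 1.615]
contact_force: [0.8, 0.7, 0.0]
opening: 1.001
grasp_force: 0.0
```

Call:
{"name": "carry_out", "arguments": {
  "series": [
    [0,0,0,0,0,0,0],
    [0,0,0,0,0,0,1],
    [0,0,0,0,0,0,1],
    [0,0,0,0,0,0,1],
    [0,0,0,0,0,-0.2,1],
    [0,0,0,0,0,-0.25,1],
    [0,0,0,0,0,-0.25,1]
  ]
}}

```text
clock: 21.72
eef_pos: [363.5, -311.7, 87.6]
tcp_rot: [3.14, 0.001, 1.617]
contact_force: [-0.2, -0.1, -2.1]
opening: 0.197
grasp_force: 78.8
```

```bash
python3 - <<'E'
from fit import *
# tote front rim at about bay -209-73=-282; tip start -330 -> tcp -507 ; tip z 28 -> tcp z 49
plan(off(BAY,-510,86),off(BAY,-510,49))
snap('side','s9.png')
for d in r.silhouettes('side','hook_grip'):
    ys,xs=np.nonzero(d['region']);print(d['score'],d['position'],xs.min(),xs.max(),ys.min(),ys.max())
s=r.sense();c=[*s['eef_pos'][:2],s['tcp_rot'][2]];z=s['eef_pos'][2]
print(proj('side',T(c,[(177,25,z+26),(177,-25,z+26),(177,25,z-21),(177,-25,z-21),(-75,25,z-20),(-75,-25,z+31)])))
E
```

```text
at [ 363.5 -311.7   87.6] [3.1 0.  1.6] q [-0.7  0.3  2.1 -0.   0.8 -0.8] open 0.2 gf 78.80645871162415 F [-0.2 -0.1 -2.1] t 21.7
[0.   ,0.   ,0.061,0.1  ,0.545,0.007]
[0.   ,0.   ,0.061,0.1  ,0.544,0.155]
0.57 [366.5, 195.0] 173 223 278 391
0.23 [261.6, 299.5] 257 340 232 293
[[197.1 277.2]
 [220.3 277.3]
 [200.  292.8]
 [222.6 292.9]
 [176.8 388.7]
 [200.3 371.6]]
```

Call:
{"name": "carry_out", "arguments": {
  "series": [
    [0,0,0,0,0,-0.08,1],
    [0,0,0.02,0.06,0.18,-0.08,1],
    [0,0,0.04,0.12,0.37,-0.08,1],
    [0,0,0.061,0.19,0.554,-0.08,1],
    [0,0,0.061,0.19,0.554,-0.08,1],
    [0,0,0.061,0.19,0.554,0.05,1],
    [0,0,0.061,0.19,0.554,0.155,1],
    [0,0,0.061,0.19,0.554,0.155,1]
  ]
}}

```text
clock: 22.82
eef_pos: [496.3, -256.5, 45.5]
tcp_rot: [-3.135, -0.002, 1.425]
contact_force: [-0.4, -0.2, -2.2]
opening: 0.199
grasp_force: 78.8
```

```bash
python3 - <<'E'
from fit import *
plan(off(BAY,-487,49),off(BAY,27-75.5-177,49))
E
```

```text
at [ 496.3 -256.5   45.5] [-3.1 -0.   1.4] q [-0.5  0.5  1.9 -0.   0.7 -0.3] open 0.2 gf 78.83502960205078 F [-0.4 -0.2 -2.2] t 22.8
[-0.002,-0.001, 0.   ,-0.001, 0.022,-0.014]
[-0.002,-0.001, 0.   , 1.045, 0.023,-0.012]
```

Call:
{"name": "carry_out", "arguments": {
  "series": [
    [0,0,0,0.03,0.022,-0.014,1],
    [0,0,0,0.08,0.022,-0.014,1],
    [0,0,0,0.13,0.022,-0.014,1],
    [0,0,0,0.19,0.022,-0.014,1],
    [0,0,0,0.25,0.022,-0.014,1],
    [0,0,0,0.31,0.022,-0.014,1],
    [0,0,0,0.37,0.022,-0.014,1],
    [0,0,0,0.43,0.022,-0.014,1]
  ]
}}

```text
clock: 23.82
eef_pos: [520.4, -150.9, 51.8]
tcp_rot: [-3.141, 0.0, 1.425]
contact_force: [0.2, -4.0, -0.4]
opening: 0.195
grasp_force: 79.0
```

Call:
{"name": "carry_out", "arguments": {
  "series": [
    [0,0,0,0.06,0,0,1],
    [0,0,0,0.12,0,0,1],
    [0,0,0,0.18,0,0,1],
    [0,0,0,0.24,0,0,1],
    [0,0,0,0.3,0,0,1],
    [0,0,0,0.36,0,0,1],
    [0,0,0,0.41,0,0,1],
    [0,0,0,0.45,0,0,1]
  ]
}}

```text
clock: 24.82
eef_pos: [536.7, -39.8, 51.7]
tcp_rot: [-3.141, 0.0, 1.426]
contact_force: [-0.0, -2.7, -1.1]
opening: 0.201
grasp_force: 79.0
```

```bash
python3 - <<'E'
from fit import *
plan(off(BAY,27-75.5-177,49))
E
```

```text
at [536.7 -39.8  51.7] [-3.1  0.   1.4] q [-0.1  0.5  1.9 -0.   0.7  0.1] open 0.2 gf 78.96934390068054 F [-0.  -2.7 -1.1] t 24.8
[-0.   , 0.   , 0.001, 0.163,-0.01 , 0.011]
```

Push forces match friction; finish gently.

Call:
{"name": "carry_out", "arguments": {
  "series": [
    [0,0,0,0.03,0,0,1],
    [0,0,0,0.06,0,0,1],
    [0,0,0,0.09,0,0,1],
    [0,0,0,0.11,0,0,1],
    [0,0,0,0.125,0,0,1],
    [0,0,0,0.14,0,0,1],
    [0,0,0,0.14,0,0,1]
  ]
}}

```text
clock: 25.7
eef_pos: [541.8, -5.6, 51.7]
tcp_rot: [-3.142, -0.0, 1.425]
contact_force: [0.5, -0.1, -0.4]
opening: 0.196
grasp_force: 78.9
```

Call:
{"name": "carry_out", "arguments": {
  "series": [
    [0,0,0,0.01,0,0,1],
    [0,0,0,0.018,0,0,1],
    [0,0,0,0.018,0,0,1]
  ]
}}

```text
clock: 26.08
eef_pos: [542.4, -1.3, 51.7]
tcp_rot: [-3.142, -0.0, 1.425]
contact_force: [-0.1, -0.6, -1.4]
opening: 0.196
grasp_force: 78.9
```

Call:
{"name": "carry_out", "arguments": {
  "series": [
    [0,0,0,0.008,0,0,1],
    [0,0,0,0.012,0,0,1]
  ]
}}

```text
clock: 26.32
eef_pos: [542.2, 0.7, 51.6]
tcp_rot: [-3.14, 0.001, 1.426]
contact_force: [-2.8, -11.0, 0.1]
opening: 0.191
grasp_force: 79.0
```

Call:
{"name": "carry_out", "arguments": {
  "series": [
    [0,0,0,0.008,0,0,1],
    [0,0,0,0.008,0,0,1]
  ]
}}

```text
clock: 26.58
eef_pos: [541.3, 1.4, 51.4]
tcp_rot: [-3.139, 0.003, 1.427]
contact_force: [-5.5, -17.5, 1.4]
opening: 0.199
grasp_force: 79.3
```

Call:
{"name": "carry_out", "arguments": {
  "series": [
    [0,0,0,-0.03,0,0,1],
    [0,0,0,-0.1,0,-0.03,1],
    [0,0,0,-0.25,0,-0.06,1],
    [0,0,0,-0.4,0,-0.1,1],
    [0,0,0,-0.55,0,-0.18,1],
    [0,0,0,-0.7,0,-0.25,1],
    [0,0,0,-0.8,0,-0.25,1],
    [0,0,0,-0.8,0,-0.25,1]
  ]
}}

```text
clock: 27.58
eef_pos: [514.0, -196.5, 115.1]
tcp_rot: [3.14, 0.0, 1.423]
contact_force: [0.3, -0.1, -1.0]
opening: 0.195
grasp_force: 78.8
```

```bash
python3 - <<'E'
from fit import *
plan([364,-312,110,1.62],[364,-312,26,1.62])
t=snap('top','t10.png')
for d in r.silhouettes('top','tote'): print(d['score'],d['position'])
print(proj('top',T(BAY,[(27-73,0,61),(27,0,10)])))
E
```

```text
at [ 514.  -196.5  115.1] [3.1 0.  1.4] q [-0.4  0.4  1.9  0.   0.9 -0.2] open 0.19 gf 78.83673548698425 F [ 0.3 -0.1 -1. ] t 27.6
[ 0.   , 0.   ,-0.063,-0.546,-0.525, 0.02 ]
[ 0.   , 0.   ,-0.063,-0.546,-0.526, 0.356]
0.85 [245.6, 232.8]
[[244.9 247.3]
 [222.8 247.5]]
```

Call:
{"name": "carry_out", "arguments": {
  "series": [
    [0,0,-0.02,-0.18,-0.17,0,1],
    [0,0,-0.04,-0.36,-0.35,0,1],
    [0,0,-0.063,-0.546,-0.525,0.02,1],
    [0,0,-0.063,-0.546,-0.525,0.1,1],
    [0,0,-0.063,-0.546,-0.525,0.25,1],
    [0,0,-0.063,-0.546,-0.525,0.33,1],
    [0,0,-0.063,-0.546,-0.525,0.358,1],
    [0,0,-0.063,-0.546,-0.525,0.358,1]
  ]
}}

```text
clock: 28.68
eef_pos: [364.8, -309.9, 25.4]
tcp_rot: [-3.142, -0.0, 1.624]
contact_force: [0.4, -0.3, -0.9]
opening: 0.194
grasp_force: 79.0
```

Call:
{"name": "carry_out", "arguments": {
  "series": [
    [0,0,0,0,0,0,0.3],
    [0,0,0,0,0,0,-1],
    [0,0,0,0,0,0,-1],
    [0,0,0,0,0,0,-1],
    [0,0,0,0,0,-0.15,-1],
    [0,0,0,0,0,-0.4,-1],
    [0,0,0,0,0,-0.7,-1],
    [0,0,0,0,0,-0.7,-1]
  ]
}}

```text
clock: 29.68
eef_pos: [366.2, -312.0, 203.9]
tcp_rot: [3.136, 0.005, 1.623]
contact_force: [-0.4, -0.2, 0.2]
opening: 1.001
grasp_force: 0.0
```

```bash
python3 - <<'E'
from fit import *
plan()
s=snap('side','s11.png')
cv2.imwrite('pics/c11.png',cv2.resize(s[140:430,150:450,::-1],None,fx=2,fy=2,interpolation=cv2.INTER_CUBIC))
E
```

```text
at [ 366.2 -312.   203.9] [3.1 0.  1.6] q [-0.7  0.2  2.  -0.   1.  -0.8] open 1.0 gf 0.0 F [-0.4 -0.2  0.2] t 29.7
```

View pics/c11.png

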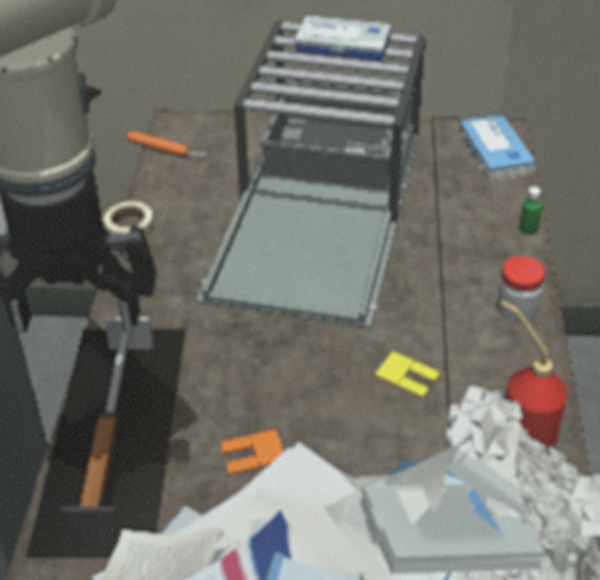

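The picture shows the tote back under the shelf at (325,150), the hook standing on its mat at (105,430), and the jar and can where they were.

```bash
python3 -c "
from rig import r
print(r.sign_off())"
```

```text
the job is handed in; nothing more can be done
None
```

The job is handed in: both grey shims found on the bench are in the tote, the tote is back against the back stop, and the hook is standing on its mat; the can and jar were never touched, and sign-off gave no verdict.

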